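Open the sprung seal case

TASK

Open the small wooden seal case by touch alone: press down its steel release tab with the fingers until the lid springs half-way up, then gently push the lid on over until it rests fully open, leaning back on its hinge, and move clear. Do not take the lid between the fingers, lift nothing, do not shove the case along the desk, and leave the seals in it and the things round it as they are.

Things in the scene. Friction and masses are not known exactly. Their poses are not given: they have to be found in the camera images.
- case: Medium-brown wooden case, 90 deep (x) x 130 wide (y) x 34 mm high without its lid, loose on the desk, about 1 kg. Origin: centre of its underside; x points from the tab side (front) to the hinge side (back), z up. The yaw varies by up to 0.35 rad either way. Walls 6 mm, floor 8 mm, two loose seals lie inside.
- tab_top (a point): Where to press the steel release tab: on its upper face, on the case's centre line, 83 mm in front of the case's centre and 25 mm above the desk. The tab is a level plate 36 mm wide (y) and 3 mm thick that sticks out from the front wall, from 54 mm to 98 mm in front of the case's centre; it is open below. A hook 16 mm wide rises from it beside the front wall, to 44 mm above the desk.
- tab (a joint): Rocker angle of the release tab, rad: 0 at rest, 0.30 pressed fully (the press point is then 10 mm lower). It frees the lid at about 0.2 (6 mm of travel at the press point). A spring brings it back; pressing takes 2.5 N to begin and 5 N at full travel.
- lid_edge (a point): Middle of the front edge of the lid's underside; turns with the lid: x from the front edge to the hinge, z out of the lid's upper face. The lid is a wooden plate 130 mm wide (y) and 7 mm thick that reaches 94 mm from the hinge; a steel catch 16 mm wide sticks out 6 mm beyond the middle of the edge.
- lid_hinge (a point): Middle of the lid's hinge line (axis along the case's y): 49 mm behind the case's centre, 38 mm above the desk.
- lid (a joint): Lid angle, rad: 0 shut and latched (level), about 0.8 where the spring leaves it once the tab has been pressed (this takes about half a second), 1.85 fully open at its stop. Between 0.8 and upright (1.57) it sinks back to 0.8 when let go; beyond upright it falls open by its own weight (about 80 g). At 0.8 the front edge is about 103 mm above the desk and can be pushed from below and in front.
- seal_1_mid (a point): Centre of a cream round seal blank, 15 mm thick and 60 mm long, lying in the rear half of the case.
- seal_5_mid (a point): Centre of a dull-red round seal blank, 15 mm thick and 45 mm long, lying in the front half of the case.
- seal_2_mid (a point): Centre (30 mm up) of a dark seal blank, 14 mm thick and 60 mm tall, standing loose beside the case, about 105 mm from its centre line.
- seal_3_mid (a point): Centre (30 mm up) of a tan seal blank, 16 mm thick and 60 mm tall, standing loose beside the case, about 105 mm from its centre line.
- stone_case_mid (a point): Centre of a whetstone in its sleeve, 30 x 88 x 17 mm, lying on the desk to the right.
- graver_1_mid (a point): Centre of a slim carving knife, 150 mm long, lying on the desk to the left.

How it is judged (in metres and radians):
On the way, in this order (a step that is already met when the one before it is completed fails the run):
1. the fingers press the release tab down (value of joint tab above 0.08 rad and contact force between the fingers and tab above 0.5 N), for 0.01 s.
2. the lid has sprung half-way up (value of joint lid above 0.6 rad), for 0.1 s.
3. the lid has been pushed fully open (value of joint lid above 1.7 rad), for 0.2 s.
At the end, for the whole second after the job is handed in: The lid rests beyond 1.7 rad, the tab is back at rest, the case stands flat within 30 mm of where it was, both its seals lie in it, and the things round it are within 30 mm of where they were (value of joint lid above 1.7 rad and value of joint tab below 0.05 rad and distance of each of case, seal_2_mid, seal_3_mid, stone_case_mid, graver_1_mid from where it was at the start of the episode below 0.03 m and angle between case's own z axis and vertical below 0.05 rad and z of each of seal_1_mid, seal_5_mid in the frame of case below 0.03 m); the robot touches nothing.
It fails at once if the case is shoved more than 30 mm, lifted or tipped (distance of case from where it was at the start of the episode above 0.03 m or height (world z) of case above 0.01 m or angle between case's own z axis and vertical above 0.15 rad).
It fails at once if a seal is taken out of the case (z of any of seal_1_mid, seal_5_mid in the frame of case above 0.045 m).
It fails at once if a thing beside the case is lifted, moved more than 30 mm or knocked over (distance of any of seal_2_mid, seal_3_mid, stone_case_mid, graver_1_mid from where it was at the start of the episode above 0.03 m or angle between any of seal_2_mid, seal_3_mid's own z axis and vertical above 0.5 rad).
It fails at once if the lid is taken between the fingers (x of the grasp point in the frame of lid_edge between -0.006 and 0.094 m and y of the grasp point in the frame of lid_edge between -0.075 and 0.075 m and z of the grasp point in the frame of lid_edge between 0 and 0.007 m).
It fails at once if the lid is squeezed or forced with more than 30 N (contact force between the fingers and lid above 30 N).
It also fails if it takes over 40 s, if anything falls off the work surface, if the arm or the gripper's body presses on something with over 40 N, if the wrist force passes 120 N, or if a joint passes its speed limit or range.

ROBOT

A 6-joint arm with a two-finger parallel gripper is mounted at the origin on a cart in front of the work surface, level with it; the furniture and walls round the work are solid. World frame = base frame: x ahead of the robot, y to its left, z up, the work surface at z = 0. Lengths are in mm, angles in degrees, forces in N, time in s.
With the tool pointing down it reaches from about 300 to 850 mm from the base axis. Payload 4.2 kg.
Tool frame: the origin (TCP) lies midway between the tips of the shut fingers; the grasp point (between the pads) lies 19 mm behind it (env.grip_point_offset is the distance from the TCP to the grasp point, in mm); z points along the fingers, x is the direction in which the jaws open and shut, and the axes are right-handed (so a half turn about z gives the same grasp; the last joint's range is limited). The gripper opens to 91 mm and grips with 3 to 60 N. Pads are 32 mm wide; open, the fingers measure 118 mm over their backs; the gripper's body (76 mm by 178 mm) begins 60 mm behind the grasp point.
Start: joints at [67.953, 18.312, 89.639, -0, 72.044, -1.146], TCP at [205.142, 537.178, 213.976] pointing down, gripper open.
Joint ranges: [-177.97, 177.97], [-48.28, 115.42], [12.27, 149.76], [-77.06, 257.06], [2.81, 150.46], [-146.56, 146.56]. Speed limits (degrees/s): [147.25, 147.25, 180, 180, 180, 180].

INTERFACE

Orientations are given as [roll, pitch, yaw] about the fixed x, y, z axes, in that order (R = Rz(yaw) Ry(pitch) Rx(roll)).
In Python, from workcell import env gives the robot as it stands.
- The arm moves only by the shell command python3 -m pendant 'ROWS' [FORCE]. ROWS is JSON, a list of rows, each an object with "xyz": the shift along the tool's x, y, z in m, a list of three; "roll": the turn about the tool's z in degrees; "jaw": the closure, from 0 (fully open) to 1 (shut). A call has exactly 8 rows; each row is the pose to reach, as a shift and turn from the pose commanded when the call began, along the tool's axes at that moment; what a row does not reach only later rows make up. A row lasts 1/8 s, in which the tool goes at most 62.5 mm and 10.7 degrees, less where a joint would pass 70% of its speed; a pose out of reach is approached as far as the arm can. A call with a gripper value outside its range is refused whole. The fingers move at their own pace and stop on an object; FORCE is the grip in N (left out, the last holds). Time passes only in rows, so rows that repeat a pose let the fingers close, or fill a call up. It gives the time, the measured TCP pose, the force and the opening at its end, in the units of the state.
- env.state(): the state, without advancing time (a new reading comes with each control period).
- env.grab_frame(name): name is "scene" or "top" or "wrist"; returns (picture, depth): 400x640x3 uint8, blue, green, red; 400x640 float32, mm along the optical axis (not along the pixel's ray), 0 where there is no reading.
- env.camera_params(name): a dict with "camera_matrix" (3x3 intrinsics, pixels), "D" ([k1, k2, p1, p2, k3] as OpenCV has them; the pictures are not rectified), "cam_to_world" (4x4, takes a point from camera to world coordinates); the wrist camera has in their place "hand_eye" (4x4, takes a point from camera to tool coordinates, whose origin is the TCP and whose axes are the tool frame's). Camera axes: x right, y up, looking along -z (the intrinsics and any distortion apply to the point x, -y, -z); pixel columns grow to the right and rows downward; lengths in mm; the calibration is good to about 2 mm. A picture is of the moment at which its call begins: read the wrist's pose just before it. camera_params takes no time and is no camera call.
- env.job_done(): hands the job in, once; it reports no verdict.
The state is a dict: "time_s": time; "qpos": joint angles; "qvel": joint speeds; "effort": joint torques, N m; "ee_pos": TCP position; "ee_rot": TCP orientation; "force": force on the tool from outside, world axes, zero at the start; "torque": the same for the moment, N m; "gripper_width": finger opening in mm.
Only numpy, scipy, OpenCV 4.12 (cv2) and the standard library are available. Lean on these libraries where they do the work, as an engineer would, in place of code of your own. Each camera call takes 0.05 s, during which the arm holds its last target. There are 200 camera calls.

## Working session

There is one attempt and no reset: what is moved stays moved. The work goes in short steps, Python scripts to look and compute and a shell command to move; the robot and the scene stay as the last step left them, time stands still between calls to the robot, and variables do not carry over. Pictures are saved under pics/ and viewed, about 8 in all and at most 12, crops included, and the job is handed in when it is done.

```bash
ls; mkdir -p pics; python3 - <<'E'
from workcell import env
import cv2,numpy as np
print(env.state())
for n in ["top","scene"]:
    p,d=env.grab_frame(n); cv2.imwrite(f"pics/{n}0.png",p); np.save(f"pics/{n}0.npy",d)
    print(n,env.camera_params(n))
E
```

```text
pics
{'time_s': 0.0, 'qpos': array([ 6.79518351e+01,  1.83526788e+01,  8.97080183e+01,  7.27668636e-05,
        7.20430899e+01, -1.14596801e+00]), 'qvel': array([ 0.02483063, -0.07194998,  0.04530105, -0.05245638,  0.00182042,
       -0.05674704]), 'effort': array([-1.98469497e-03, -4.12445247e+01, -2.31977338e+01,  7.24738603e-02,
        4.56759240e-02, -1.47318906e-04]), 'ee_pos': array([204.95119273, 536.68303177, 213.09895456]), 'ee_rot': array([-1.79997855e+02,  1.03764901e-01,  6.90977826e+01]), 'force': array([ 0.25845014, -0.24300612,  1.02369915]), 'torque': array([ 0.01655043, -0.03100734, -0.00905008]), 'gripper_width': 90.77208990001616}
top {'camera_matrix': array([[411.25976202,   0.        , 319.03639852],
       [  0.        , 411.25976202, 199.05115311],
       [  0.        ,   0.        ,   1.        ]]), 'D': array([-0.08695575,  0.        ,  0.        ,  0.        ,  0.        ]), 'cam_to_world': array([[ 1.95839651e-02,  9.96380070e-01, -8.27237856e-02,
         4.97815329e+02],
       [-9.99589966e-01,  1.77838397e-02, -2.24418107e-02,
         1.58475748e+02],
       [-2.08894264e-02,  8.31293657e-02,  9.96319798e-01,
         9.34488849e+02],
       [ 0.00000000e+00,  0.00000000e+00,  0.00000000e+00,
         1.00000000e+00]])}
scene {'camera_matrix': array([[491.51910905,   0.        , 319.04295334],
       [  0.        , 491.51910905, 207.3974538 ],
       [  0.        ,   0.        ,   1.        ]]), 'D': array([-0.08259371,  0.        ,  0.        ,  0.        ,  0.        ]), 'cam_to_world': array([[ 7.90866651e-01,  3.02992299e-01, -5.31719482e-01,
        -6.90158961e+01],
       [-6.11460357e-01,  3.55127398e-01, -7.07107320e-01,
        -6.41514680e+02],
       [-2.54199163e-02,  8.84352982e-01,  4.66126196e-01,
         6.12658231e+02],
       [ 0.00000000e+00,  0.00000000e+00,  0.00000000e+00,
         1.00000000e+00]])}
```

View pics/top0.png

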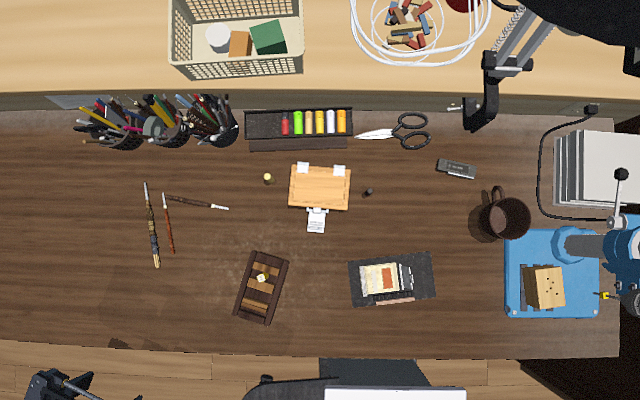

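View pics/scene0.png

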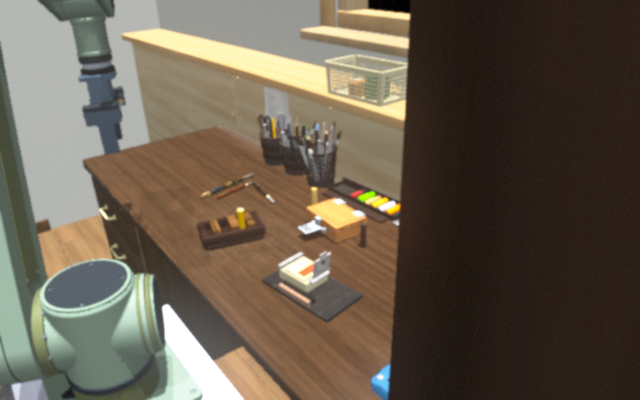

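```bash
cat > h.py <<'E'
from workcell import env
import cv2,numpy as np
from scipy.spatial.transform import Rotation as Ro
def ray(n,uv,pose=None):
    c=env.camera_params(n)
    u=cv2.undistortPoints(np.array([[uv]],float),c["camera_matrix"],c["D"])[0,0]
    d=np.array([u[0],-u[1],-1.])
    if "cam_to_world" in c: T=c["cam_to_world"]
    else:
        W=np.eye(4);W[:3,:3]=Ro.from_euler("xyz",pose["ee_rot"],degrees=True).as_matrix();W[:3,3]=pose["ee_pos"];T=W@c["hand_eye"]
    return T[:3,3],T[:3,:3]@d
def at_z(n,uv,z,pose=None):
    o,d=ray(n,uv,pose); return o+d*(z-o[2])/d[2]
def at_d(n,uv,dep,pose=None):
    o,d=ray(n,uv,pose); return o+d*dep
E
python3 - <<'E'
from h import *
p=cv2.imread("pics/top0.png");d=np.load("pics/top0.npy")
c=p[150:250,250:390]; cv2.imwrite("pics/top0c.png",cv2.resize(c,None,fx=5.5,fy=5.5,interpolation=cv2.INTER_CUBIC))
for uv in [(319,187),(316,225),(300,175),(340,175),(320,203),(270,215),(270,179),(369,191)]:
    print(uv,at_d("top",uv,d[uv[1],uv[0]]).round(1))
print(env.camera_params("wrist"))
E
```

```text
(319, 187) [598.4 179.2  41.7]
(316, 225) [515.7 184.5  25.7]
(300, 175) [623.9 221.2  43.4]
(340, 175) [625.6 133.7  41.4]
(320, 203) [562.9 176.2  47.7]
(270, 215) [536.8 290.3   2.8]
(270, 179) [612.2 285.   56.7]
(369, 191) [589.4  72.   61.7]
{'camera_matrix': array([[332.15808574,   0.        , 314.60135426],
       [  0.        , 332.15808574, 203.81427098],
       [  0.        ,   0.        ,   1.        ]]), 'D': array([0.02188149, 0.        , 0.        , 0.        , 0.        ]), 'hand_eye': array([[ 9.99999374e-01,  7.22224967e-04, -8.54186689e-04,
        -3.45301658e-01],
       [ 4.93621090e-04, -9.70173882e-01, -2.42409559e-01,
        -6.81825174e+01],
       [-1.00378385e-03,  2.42408986e-01, -9.70173632e-01,
        -1.70181723e+02],
       [ 0.00000000e+00,  0.00000000e+00,  0.00000000e+00,
         1.00000000e+00]])}
```

View pics/top0c.png

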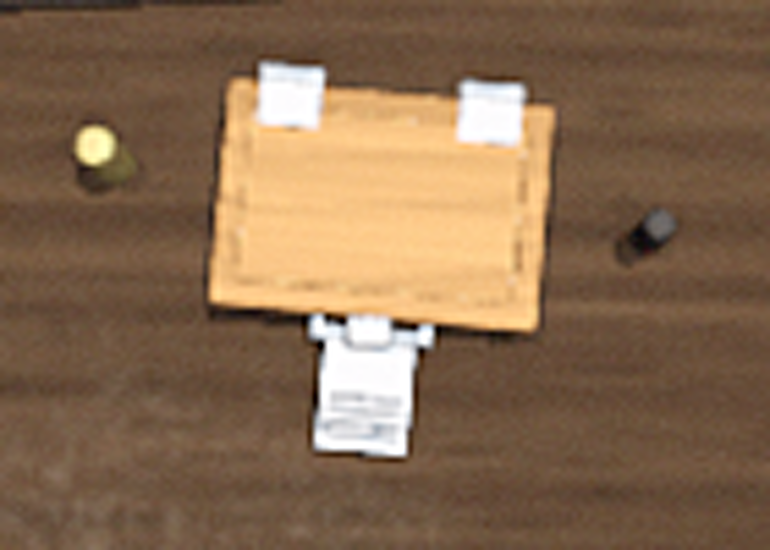

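The crop shows the lid corners at about (228,78), (555,105), (538,330) and (210,303). The tab end is at (313,450)–(407,457), the tan seal top at (97,145) and the dark seal top at (658,222).

```bash
python3 - <<'E'
from h import *
f=lambda x,y,z:at_z("top",(250+(x+.5)/5.5-.5,150+(y+.5)/5.5-.5),z)
L=[f(*q,45) for q in [(228,78),(555,105),(538,330),(210,303)]]
print(np.round(L,1)); 
for i in range(4): print(np.linalg.norm(L[i]-L[i-1]).round(1))
a=(L[0]+L[1]-L[2]-L[3]); b=L[0]-L[1]+L[3]-L[2]
print("yaw x",np.degrees(np.arctan2(a[1],a[0])),"yaw y",np.degrees(np.arctan2(-b[0],b[1])))
T=[f(313,450,25),f(407,457,25)];print(np.round(T,1),np.linalg.norm(T[0]-T[1]))
m=np.mean(L,0); t=np.mean(T,0)
for yaw in [np.degrees(np.arctan2(a[1],a[0])),np.degrees(np.arctan2((m-t)[1],(m-t)[0])),np.degrees(np.arctan2(-b[0],b[1]))]:
  u=np.array([np.cos(np.radians(yaw)),np.sin(np.radians(yaw)),0])
  # lid centre in case x = 49-47=2
  c=m-2*u; print("yaw",yaw,"case",c.round(1),"tab_top",(c-83*u).round(1),"tab end dist",(c-t)@u,"front edge",(c-45*u).round(1),"hinge",(c+49*u).round(1))
print("tan",f(97,145,60),"dark",f(658,222,60))
E
```

```text
[[648.2 241.4  45. ]
 [639.4 111.1  45. ]
 [549.9 116.7  45. ]
 [558.2 246.2  45. ]]
90.1
130.6
89.7
129.8
yaw x -3.300118769274149 yaw y -3.7544157933231266
[[501.2 205.2  25. ]
 [499.1 167.5  25. ]] 37.83586148723529
yaw -3.300118769274149 case [596.9 179.   45. ] tab_top [514.  183.7  45. ] tab end dist 97.04726931540114 front edge [552.  181.6  45. ] hinge [645.8 176.1  45. ]
yaw -4.343535220314497 case [596.9 179.   45. ] tab_top [514.2 185.3  45. ] tab end dist 97.06369572403521 front edge [552.  182.4  45. ] hinge [645.8 175.3  45. ]
yaw -3.7544157933231266 case [596.9 179.   45. ] tab_top [514.1 184.4  45. ] tab end dist 97.05845921173348 front edge [552.  181.9  45. ] hinge [645.8 175.8  45. ]
tan [618.33553756 290.73262471  60.        ] dark [591.82691325  71.36301206  60.        ]
```

```bash
python3 -m pendant '[{"xyz":[-0.028,0.051,0.008],"roll":-4,"jaw":0.5},{"xyz":[-0.056,0.102,0.016],"roll":-8,"jaw":1},{"xyz":[-0.083,0.153,0.024],"roll":-12,"jaw":1},{"xyz":[-0.111,0.203,0.032],"roll":-17.15,"jaw":1},{"xyz":[-0.139,0.254,0.040],"roll":-17.15,"jaw":1},{"xyz":[-0.166,0.305,0.048],"roll":-17.15,"jaw":1},{"xyz":[-0.194,0.356,0.056],"roll":-17.15,"jaw":1},{"xyz":[-0.2215,0.4067,0.064],"roll":-17.15,"jaw":1}]' 10
python3 - <<'E'
from h import *
s=env.state(); p,d=env.grab_frame("wrist"); cv2.imwrite("pics/w1.png",p); np.save("pics/w1.npy",d)
import pickle; pickle.dump(s,open("pics/w1.pkl","wb"))
print({k:np.round(s[k],2) for k in ["time_s","ee_pos","ee_rot","force","qpos","gripper_width"]})
E
```

```text
time_s: 1.1
ee_pos: [506.9, 183.5, 149.4]
ee_rot: [-180.0, -0.0, 86.2]
force: [0.2, 0.2, -0.4]
gripper_width: 14.2
{'time_s': np.float64(1.1), 'ee_pos': array([506.94, 183.51, 149.44]), 'ee_rot': array([-1.7998e+02, -1.0000e-02,  8.6240e+01]), 'force': array([ 0.2 ,  0.16, -0.36]), 'qpos': array([ 1.8670e+01,  1.7990e+01,  1.0002e+02,  2.0000e-02,  6.2010e+01,
       -6.7570e+01]), 'gripper_width': np.float64(14.22)}
```

View pics/w1.png

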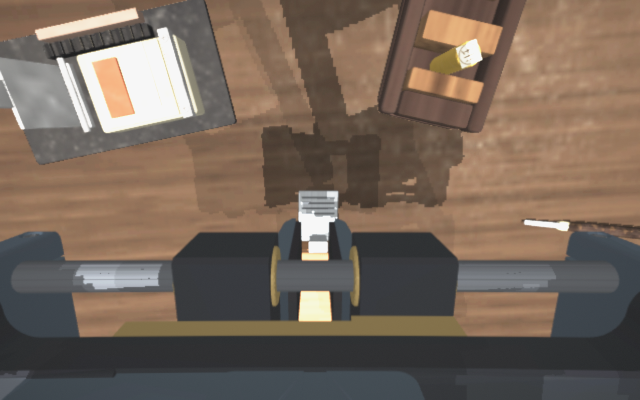

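The wrist view shows the tab between the fingers, with its outer end at about (299,192)–(338,192).

```bash
python3 - <<'E'
from h import *
import pickle; s=pickle.load(open("pics/w1.pkl","rb")); d=np.load("pics/w1.npy")
for uv in [(299,192),(338,192),(301,215),(334,215)]: print(at_z("wrist",uv,25,s).round(1))
print(at_d("wrist",(318,205),d[205,318],s).round(1))
E
```

```text
[500.4 169.8  25. ]
[502.7 205.   25. ]
[522.1 169.9  25. ]
[524.1 200.3  25. ]
[513.7 186.2  24.6]
```

```bash
python3 -m pendant '[{"xyz":[0.0025,0,0.03],"roll":0,"jaw":1},{"xyz":[0.0025,0,0.06],"roll":0,"jaw":1},{"xyz":[0.0025,0,0.085],"roll":0,"jaw":1},{"xyz":[0.0025,0,0.103],"roll":0,"jaw":1},{"xyz":[0.0025,0,0.114],"roll":0,"jaw":1},{"xyz":[0.0025,0,0.120],"roll":0,"jaw":1},{"xyz":[0.0025,0,0.120],"roll":0,"jaw":1},{"xyz":[0.0025,0,0.120],"roll":0,"jaw":1}]' 10
```

```text
time_s: 2.15
ee_pos: [506.7, 187.9, 30.6]
ee_rot: [179.9, -0.0, 86.3]
force: [0.8, 0.1, -0.5]
gripper_width: 0.7
```

```bash
python3 -m pendant '[{"xyz":[0,0,0.003],"roll":0,"jaw":1},{"xyz":[0,0,0.006],"roll":0,"jaw":1},{"xyz":[0,0,0.008],"roll":0,"jaw":1},{"xyz":[0,0,0.010],"roll":0,"jaw":1},{"xyz":[0,0,0.0115],"roll":0,"jaw":1},{"xyz":[0,0,0.0125],"roll":0,"jaw":1},{"xyz":[0,0,0.0125],"roll":0,"jaw":1},{"xyz":[0,0,0.0125],"roll":0,"jaw":1}]' 10
python3 - <<'E'
from h import *
p,d=env.grab_frame("top"); c=p[100:260,220:420]; cv2.imwrite("pics/top1c.png",cv2.resize(c,None,fx=3.5,fy=3.5,interpolation=cv2.INTER_CUBIC)); np.save("pics/top1.npy",d)
E
```

```text
time_s: 3.15
ee_pos: [505.7, 187.8, 17.7]
ee_rot: [-180.0, -0.0, 86.2]
force: [-2.8, 0.9, 5.9]
gripper_width: 0.6
```

View pics/top1c.png

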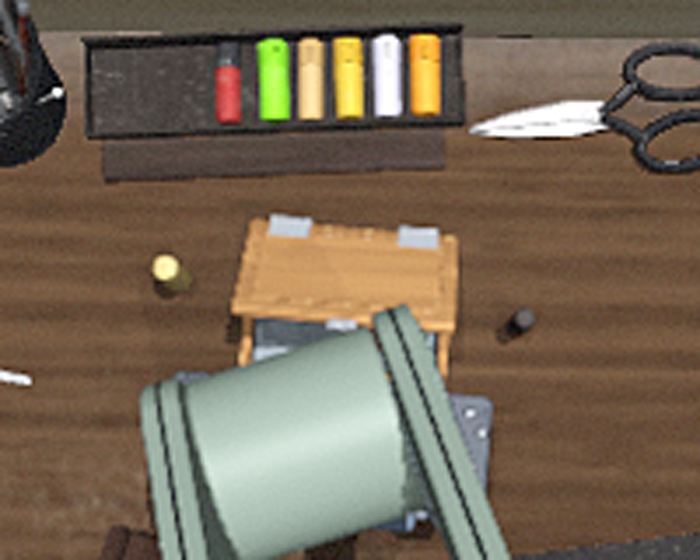

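```bash
python3 -m pendant '[{"xyz":[0,0,-0.012],"roll":0,"jaw":1},{"xyz":[0,0,-0.030],"roll":0,"jaw":1},{"xyz":[0,0,-0.050],"roll":0,"jaw":1},{"xyz":[0,0,-0.067],"roll":0,"jaw":1},{"xyz":[0,0.010,-0.067],"roll":0,"jaw":1},{"xyz":[0,0.022,-0.067],"roll":0,"jaw":1},{"xyz":[0,0.034,-0.067],"roll":0,"jaw":1},{"xyz":[0,0.040,-0.067],"roll":0,"jaw":1}]' 10
python3 - <<'E'
from h import *
p,d=env.grab_frame("scene"); c=p[130:270,220:395]; cv2.imwrite("pics/sc1.png",cv2.resize(c,None,fx=4,fy=4,interpolation=cv2.INTER_CUBIC))
print(env.state()["ee_pos"],env.state()["force"])
E
```

```text
time_s: 4.2
ee_pos: [547.0, 184.8, 83.7]
ee_rot: [-180.0, 0.0, 86.2]
force: [0.1, -0.9, 0.3]
gripper_width: 0.8
[547.56369095 184.84266884  83.767046  ] [ 0.46855182 -1.08491283  1.43932414]
```

View pics/sc1.png

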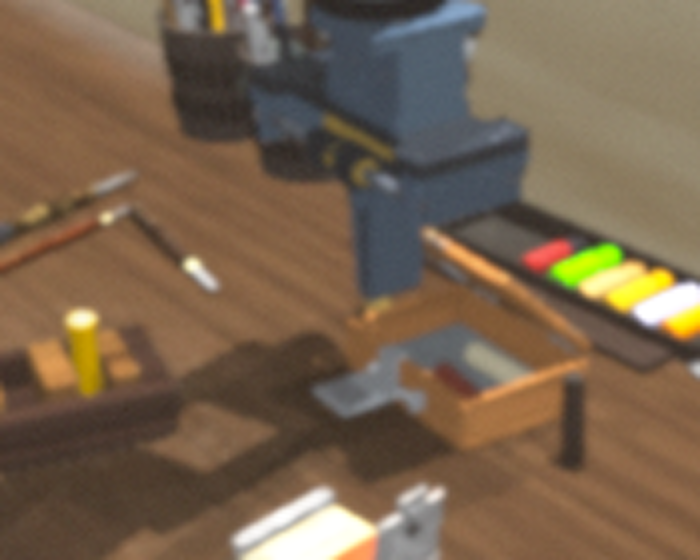

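The lid is half-way up, with its edge at crop (430,235). The fingers stand just in front of it, tips at (390,290), and both seals are still in the case. Next is the push.

```bash
python3 -m pendant '[{"xyz":[0,0.006,0],"roll":0,"jaw":1},{"xyz":[0,0.012,0],"roll":0,"jaw":1},{"xyz":[0,0.019,0],"roll":0,"jaw":1},{"xyz":[0,0.026,0],"roll":0,"jaw":1},{"xyz":[0,0.033,0],"roll":0,"jaw":1},{"xyz":[0,0.040,0],"roll":0,"jaw":1},{"xyz":[0,0.046,0],"roll":0,"jaw":1},{"xyz":[0,0.052,0],"roll":0,"jaw":1}]' 10
```

```text
time_s: 5.25
ee_pos: [598.5, 181.6, 84.4]
ee_rot: [180.0, -0.0, 86.2]
force: [-0.6, 0.6, 0.8]
gripper_width: 0.8
```

```bash
python3 -m pendant '[{"xyz":[0,0.006,0],"roll":0,"jaw":1},{"xyz":[0,0.012,0],"roll":0,"jaw":1},{"xyz":[0,0.018,0],"roll":0,"jaw":1},{"xyz":[0,0.024,0],"roll":0,"jaw":1},{"xyz":[0,0.030,0],"roll":0,"jaw":1},{"xyz":[0,0.035,0],"roll":0,"jaw":1},{"xyz":[0,0.039,0],"roll":0,"jaw":1},{"xyz":[0,0.039,0],"roll":0,"jaw":1}]' 10
python3 - <<'E'
from h import *
p,d=env.grab_frame("scene"); c=p[130:270,220:395]; cv2.imwrite("pics/sc2.png",cv2.resize(c,None,fx=4,fy=4,interpolation=cv2.INTER_CUBIC))
E
```

```text
time_s: 6.25
ee_pos: [637.2, 179.1, 84.4]
ee_rot: [180.0, -0.0, 86.2]
force: [0.6, 0.4, 0.0]
gripper_width: 0.6
```

View pics/sc2.png

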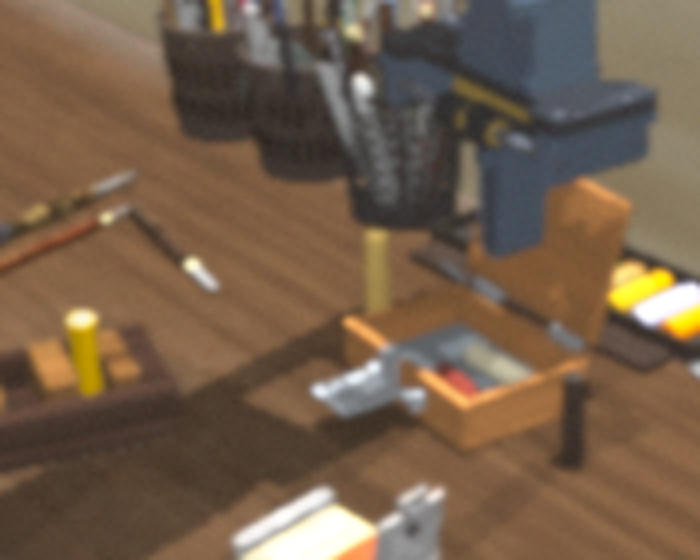

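The lid now leans back past upright, with its top edge at crop (590,190), and the standing seals are upright. I'll back away to the front and then go up.

```bash
python3 -m pendant '[{"xyz":[0,-0.010,0],"roll":0,"jaw":1},{"xyz":[0,-0.030,0],"roll":0,"jaw":1},{"xyz":[0,-0.060,0],"roll":0,"jaw":1},{"xyz":[0,-0.095,-0.01],"roll":0,"jaw":1},{"xyz":[0,-0.130,-0.03],"roll":0,"jaw":1},{"xyz":[0,-0.165,-0.06],"roll":0,"jaw":1},{"xyz":[0,-0.200,-0.09],"roll":0,"jaw":1},{"xyz":[0,-0.230,-0.11],"roll":0,"jaw":1}]' 10
python3 - <<'E'
from h import *
p,d=env.grab_frame("scene"); a=cv2.resize(p[130:270,250:400],(600,560),interpolation=cv2.INTER_CUBIC)
cv2.imwrite("pics/sc3.png",a)
p,d=env.grab_frame("top"); c=p[140:260,240:400]; cv2.imwrite("pics/top3.png",cv2.resize(c,None,fx=4.5,fy=4.5,interpolation=cv2.INTER_CUBIC)); np.save("pics/top3.npy",d)
E
```

```text
time_s: 7.3
ee_pos: [405.5, 194.1, 195.8]
ee_rot: [179.9, -0.0, 86.3]
force: [-0.3, 0.3, -0.4]
gripper_width: 0.2
```

View pics/sc3.png

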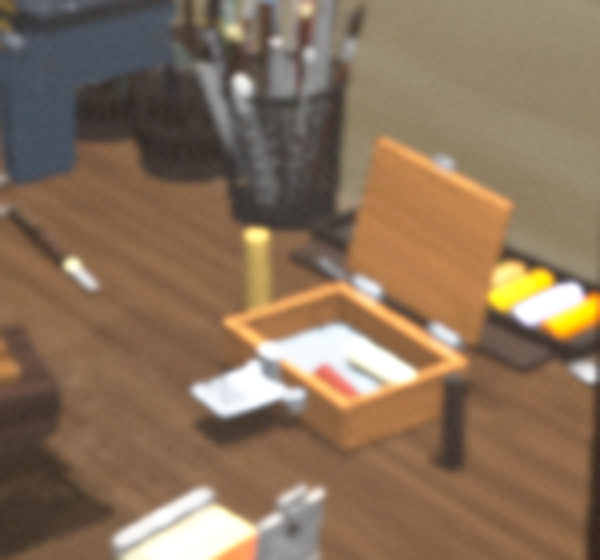

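View pics/top3.png

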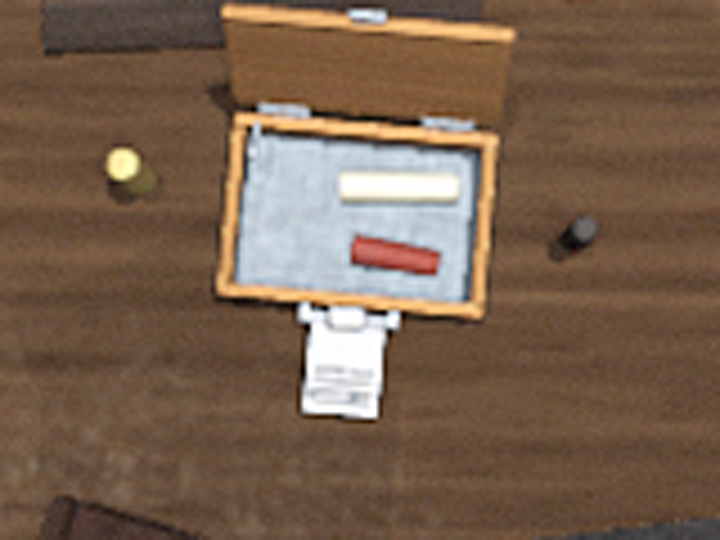

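```bash
python3 - <<'E'
from h import *
d=np.load("pics/top3.npy")
for v in range(142,168,2):
    for u in (310,): print(v,at_d("top",(u,v),d[v,u]).round(0))
f=lambda x,y,z:at_z("top",(240+(x+.5)/4.5-.5,140+(y+.5)/4.5-.5),z)
print("tab end",f(302,412,25),f(378,418,25),"tan",f(124,164,60),"dark",f(584,229,60))
print("case corners",f(216,293,34),f(482,317,34),f(497,133,34))
E
```

```text
142 [705. 203.   9.]
144 [675. 197. 126.]
146 [671. 197. 127.]
148 [669. 197. 116.]
150 [667. 197. 108.]
152 [664. 198. 102.]
154 [661. 198.  94.]
156 [659. 198.  84.]
158 [655. 199.  79.]
160 [654. 199.  65.]
162 [651. 199.  57.]
164 [648. 200.  47.]
166 [651. 202.   0.]
tab end [501.70100183 204.75902335  25.        ] [499.49771921 167.42175402  25.        ] tan [618.11416412 290.85699334  60.        ] dark [590.66206015  71.00733628  60.        ]
case corners [558.83210306 247.64800481  34.        ] [549.47854367 117.63035116  34.        ] [640.05795455 111.51016958  34.        ]
```

The lid angle works out at about 1.57 + 0.29 = 1.86 rad, which is its stop. The tab, case and standing seals are within about 1 mm of where they started, so I'm handing in.

```bash
python3 -c "
from workcell import env
print(env.job_done())"
```

```text
the job is handed in; nothing more can be done
None
```

The case is open and the job is handed in; it reports no verdict. With the fingers shut, I pressed the release tab down about 7 mm at about 6 N, and the lid sprang half-way up. I then pushed its front edge past upright, backed off to the front and rose clear.

Last checks, all from the cameras after moving away:
- **Lid:** it leans back at about 1.86 rad by depth measurement, which matches its stop at 1.85.
- **Tab:** its outer end is within 1 mm of where it was seen from above at the start, so it looks back at rest. I judged that by position and did not read its angle.
- **Case and standing seals:** tab end and standing-seal positions agree to about 1 mm with the starting ones, so neither the case nor the seals have shifted. Both standing seals are upright.
- **Seals inside:** the cream and red seals both lie in the case.
- **Robot:** it stands clear, with force readings near zero. The clock was about 7.4 s.

I did not measure the whetstone or the carving knife before or after. The tool's path stayed well above the desk away from the case.

No check failed or disagreed.

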